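Make up a pump-repair kit: valve balls from the hopper, full tins by feel

ROBOT

A 7-joint arm with a two-finger parallel gripper is mounted at the origin on the work surface. World frame = base frame: x ahead of the robot, y to its left, z up, the work surface at z = 0. Lengths are in m, angles in rad, forces in N, time in s.
With the tool pointing down it reaches from about 0.35 to 0.9 m from the base axis. Payload 19.9 kg.
Tool frame: the origin (TCP) lies between the finger pads; the fingertips stand 19 mm ahead of it and the grasp point (between the pads) is the TCP; z points along the fingers, y is the line along which they close (so a half turn about z gives the same grasp; the last joint's range is limited). The gripper opens to 94 mm and grips with 3 to 60 N. Pads are 16 mm wide; open, the fingers measure 119 mm over their backs; the gripper's body (75 mm by 177 mm) begins 78 mm behind the grasp point.
Start: joints at [-1.151, 0.417, -0.01, 1.614, 0.005, 1.111, -0.053], TCP at [0.278, 0.56, 0.224] pointing down, gripper open.
Joint ranges: [-2.81, 2.81], [-0.39, 2.02], [-1.27, 1.25], [0.06, 2.57], [-1.19, 4.33], [0.19, 2], [-2.82, 2.82]. Speed limits (rad/s): [1.89, 1.89, 2.39, 2.39, 3.01, 3.01, 3.01].

INTERFACE

Orientations are given as a 3x3 rotation matrix whose columns are the frame's x, y, z axes.
In Python, from rig import robot gives the robot as it stands. Calls block until the motion is done:
- robot.move_ptp(position, orientation): joint-space move of the TCP to a pose.
- robot.move_linear(position, velocity=0.15, frame=None, threshold=None): straight line of the TCP; frame=None keeps the orientation; velocity is the mean speed in m/s. With threshold (N) it stops when the force on the tool has changed by that much, and returns True; else False.
- robot.goto_joints(angles): joint-space move.
- robot.gripper_to(opening): finger opening in m; the grip force is fixed at half the most; returns when the fingers have stopped.
- robot.pause(seconds).
- robot.ik(position, orientation): joint angles nearest the present ones, or None.
- robot.get_state(): the state.
- robot.grab_frame(name): name is "scene" or "side" or "wrist"; returns the picture (480x640x3 uint8, red, green, blue); there is no depth.
- robot.camera_info(name): a dict with "fx", "fy", "cx", "cy" (pixels), "dist" ([k1, k2, p1, p2, k3] as OpenCV has them; the pictures are not rectified), "rvec" (rotation vector, rad) and "tvec" (3), from world to camera coordinates, as OpenCV has them. Camera axes: x right, y down, z forward; pixel columns grow to the right and rows downward; lengths in m; the calibration is good to about 2 mm. A picture is of the moment at which its call begins: read the wrist's pose just before it. camera_info takes no time and is no camera call; for the wrist camera it gives the pose at the moment of the call.
A pose or a line that the arm cannot do raises robot.PlanningError and nothing moves.
- robot.sign_off(): hands the job in; it is judged then, once.
The state is a dict: "time": time; "qpos": joint angles; "joint_vel": joint speeds; "effort": joint torques, N m; "ee_pos": TCP position; "tool_rot": TCP orientation; "force": force on the tool from outside, world axes, zero at the start; "moment": the same for the moment, N m; "opening": finger opening in m; "grasp_force": force on a finger pad.
Only numpy, scipy, OpenCV 4.12 (cv2) and the standard library are available. Lean on these libraries where they do the work, as an engineer would, in place of code of your own. Each camera call takes 0.05 s, during which the arm holds its last target. There are 200 camera calls.

TASK

Make up a pump-repair kit in the blue tray. Stand the white cup under the hopper's spout, draw the slide gate out until you feel its end stop so that all the bronze balls drop into the cup, push the gate fully home again and stand the cup of balls upright in the blue tray. The tins look alike: lift them to feel which are full, put every full one in the blue tray on its floor and leave the empty ones in the wooden tray, without disturbing the other things on the bench.

Things in the scene. Friction and masses are not known exactly. Their poses are not given: they have to be found in the camera images.
- hopper: Fixed wooden ball hopper. Origin on the bench straight below the spout's centre; x level, up the open chute (36 mm wide outside, rising 12 degrees, walls 130 mm high at x = 50); y towards the gate's handle; z up. Spout: x -26 to 21 mm, 36 mm wide, 91 to 119 mm above the bench. The foot begins at x = 90 mm, the flared hopper (86 mm wide, 211 mm high) at x = 105 mm; grey stop housing at x 79 to 101 mm, y -18 to -128 mm, z to 152 mm.
- spout (a point): Centre of the spout's lower mouth (36 x 42 mm inside about), 92 mm above the bench; the balls drop straight down here. Axes as hopper.
- gate (a joint): Travel of the slide gate in m: 0 fully home (shut); grows as the red handle is drawn along the hopper's +y, away from the chute, to a solid end stop whose place is not marked (somewhere between 45 and 70 mm, different each time). It starts up to 12 mm ajar, which still holds the balls. It slides stiffly (2 to 4 N) and stays where it is left; both ends are hard stops.
- gate_grip (a point): Grip point of the gate's red handle, an upright square post 18 x 18 mm (sides along the hopper's x and y), 114 to 194 mm above the bench, this point at 177 mm. It moves with the gate: 90 mm from the spout along the hopper's x, 85 mm plus the gate's travel along its y. Axes as hopper.
- cup_mid (a point): White plastic cup with a blue band, round and straight, outside diameter 66 mm, height 76 mm, wall 3 mm, floor 4 mm, 80 g; this point is its centre, 38 mm above its underside. Under the spout 15 mm of air is left above its rim, so it is slid in from before the spout (from the hopper's -x).
- kit_tray: Blue fixed kit tray, 250 mm (x) x 230 mm (y), floor 5 mm thick, rim 8 mm wide and 14 mm high. Origin: centre of its underside on the bench. It lies on the robot's left or right.
- stock_tray: Pale wooden fixed stock tray of the same sizes as the kit tray, on the other side; the tins start in it. Origin: centre of its underside on the bench.
- tin_a_mid (a point): Closed square grey tin with a steel lid, 50 x 50 mm, 46 mm high; this point is its centre, 23 mm above its underside; z up when it stands, x and y along its sides. All tins look alike; a full one weighs about 0.27 to 0.41 kg, an empty one 0.05 to 0.08 kg. Not every tin is there in every run, and any of those present may be full or empty.
- tin_b_mid (a point): Closed square grey tin with a steel lid, 50 x 50 mm, 46 mm high; this point is its centre, 23 mm above its underside; z up when it stands, x and y along its sides. All tins look alike; a full one weighs about 0.27 to 0.41 kg, an empty one 0.05 to 0.08 kg. Not every tin is there in every run, and any of those present may be full or empty.
- tin_c_mid (a point): Closed square grey tin with a steel lid, 50 x 50 mm, 46 mm high; this point is its centre, 23 mm above its underside; z up when it stands, x and y along its sides. All tins look alike; a full one weighs about 0.27 to 0.41 kg, an empty one 0.05 to 0.08 kg. Not every tin is there in every run, and any of those present may be full or empty.
- tin_d_mid (a point): Closed square grey tin with a steel lid, 50 x 50 mm, 46 mm high; this point is its centre, 23 mm above its underside; z up when it stands, x and y along its sides. All tins look alike; a full one weighs about 0.27 to 0.41 kg, an empty one 0.05 to 0.08 kg. Not every tin is there in every run, and any of those present may be full or empty.
- tin_e_mid (a point): Closed square grey tin with a steel lid, 50 x 50 mm, 46 mm high; this point is its centre, 23 mm above its underside; z up when it stands, x and y along its sides. All tins look alike; a full one weighs about 0.27 to 0.41 kg, an empty one 0.05 to 0.08 kg. Not every tin is there in every run, and any of those present may be full or empty.
- ball_a_center (a point): Centre of a bronze ball, 20 mm in diameter, 36 g, waiting in the hopper's chute behind the gate (four of them).
- ball_b_center (a point): Centre of a bronze ball, 20 mm in diameter, 36 g, waiting in the hopper's chute behind the gate (four of them).
- ball_c_center (a point): Centre of a bronze ball, 20 mm in diameter, 36 g, waiting in the hopper's chute behind the gate (four of them).
- ball_d_center (a point): Centre of a bronze ball, 20 mm in diameter, 36 g, waiting in the hopper's chute behind the gate (four of them).
- mug: White mug, 80 mm wide, 95 mm high; a bystander. Origin: centre of its underside (mallet: under its head).
- glue: Yellow glue bottle, 60 mm wide, 170 mm high; a bystander. Origin: centre of its underside (mallet: under its head).
- tape: Roll of blue tape lying flat, 70 mm wide, 24 mm high; a bystander. Origin: centre of its underside (mallet: under its head).
- mallet: Wooden mallet lying down, head 70 x 130 x 70 mm; a bystander. Origin: centre of its underside (mallet: under its head).
- brush: Paint brush lying down; a bystander. Origin: centre of its underside (mallet: under its head).
- offcut: Wood offcut, 70 x 30 x 22 mm; a bystander. Origin: centre of its underside (mallet: under its head).
There are look-alikes about, which are no part of the job. Leave any orange or yellow look-alike of the part that bears tin_a_mid alone.

How it is judged:
By the outcome, as a careful person would: the job done as asked, in the order asked, and still so for the second after the job is handed in, with the robot touching nothing.
Of tin_a, tin_b, tin_c, tin_d, tin_e only 3 to 4 are there at a start; the rules pass over those that are not, and their reading is None.
At some moment in a run one of tin_a, tin_b, tin_c, tin_d, tin_e may be knocked a few centimetres aside while the robot is not near it.
Once in a run the grip may slacken for a moment while it holds something.
It also fails if it takes over 210 s, if anything falls off the work surface, if the arm or the gripper's body presses on something with over 40 N, if the wrist force passes 120 N, or if a joint passes its speed limit or range.

## Working session

There is one attempt and no reset: what is moved stays moved. The work goes in short steps, each a Python script; the robot and the scene stay as the last script left them, time stands still between calls to the robot, and variables do not carry over. Pictures are saved under pics/ and viewed, at most 17 in all, crops included, and the job is handed in when it is done.

```bash
ls; mkdir -p pics
python3 - <<'E'
from rig import robot
import cv2
for n in ("scene","side","wrist"):
    i=robot.camera_info(n); print(n,i)
    cv2.imwrite(f"pics/{n}0.png",cv2.cvtColor(robot.grab_frame(n),cv2.COLOR_RGB2BGR))
print(robot.get_state())
E
```

```text
pics
scene {'fx': 574.5598039278094, 'fy': 574.5598039278094, 'cx': 319.5620699286829, 'cy': 240.91517856872096, 'dist': array([-0.14702129,  0.        ,  0.        ,  0.        ,  0.        ]), 'rvec': array([ 2.05376307,  1.68062297, -0.50886322]), 'tvec': array([-0.07688071, -0.35536606,  1.67174074])}
side {'fx': 550.320522520622, 'fy': 550.320522520622, 'cx': 319.60886580208535, 'cy': 238.8456986629755, 'dist': array([-0.07071849,  0.        ,  0.        ,  0.        ,  0.        ]), 'rvec': array([ 2.39021804, -0.77708172,  0.25901321]), 'tvec': array([-0.43159502,  0.28678015,  1.27212698])}
wrist {'fx': 332.3227579999899, 'fy': 332.3227579999899, 'cx': 318.98353350259345, 'cy': 237.44761348959562, 'dist': array([-0.02069109,  0.        ,  0.        ,  0.        ,  0.        ]), 'rvec': array([-2.47360264, -1.53180702, -0.20280309]), 'tvec': array([-0.62475876, -0.02675329,  0.39133708])}
{'time': 0.15, 'qpos': array([-1.15049279,  0.41786346, -0.01032877,  1.6140713 ,  0.00471019,
        1.11072112, -0.05303165]), 'joint_vel': array([-1.69952200e-03, -1.11271141e-03,  4.53642007e-04, -4.81328256e-03,
        6.89153436e-05,  1.21359892e-03, -7.02823723e-04]), 'effort': array([-1.17508520e-03, -8.51535344e+01,  6.38438836e-01, -4.26140141e+01,
       -4.88153170e-02,  1.72425632e-02,  9.26857319e-05]), 'ee_pos': array([0.27833892, 0.55926191, 0.22393738]), 'tool_rot': array([[-8.95252272e-01,  4.45559445e-01, -3.88417567e-04],
       [ 4.45559607e-01,  8.95251756e-01, -9.64120951e-04],
       [-8.18416869e-05, -1.03619465e-03, -9.99999460e-01]]), 'force': array([-0.4236024 , -0.07022719,  0.35062067]), 'moment': array([-0.02502993, -0.00675011, -0.01347697]), 'grasp_force': 0.0, 'opening': 0.0940497343705099}
```

View pics/scene0.png

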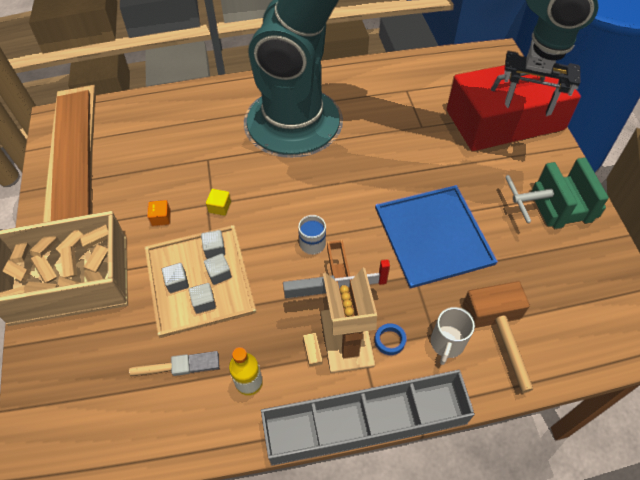

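View pics/side0.png

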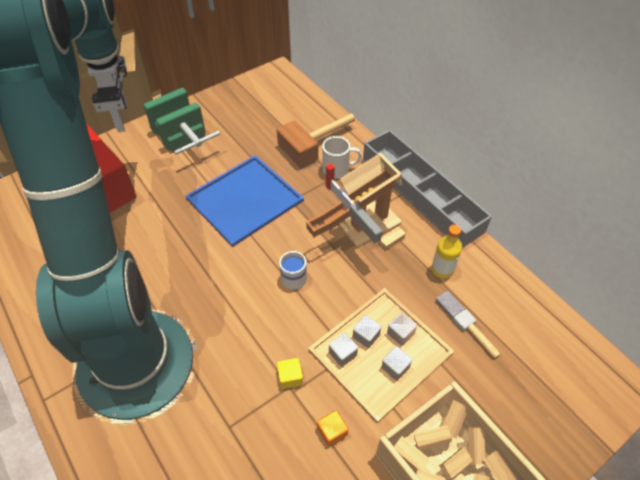

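```bash
cat > h.py <<'E'
import numpy as np, cv2
from rig import robot
def ray(info,px):
    K=np.array([[info['fx'],0,info['cx']],[0,info['fy'],info['cy']],[0,0,1]])
    u=cv2.undistortPoints(np.array([[px]],float),K,info['dist'])[0,0]
    R=cv2.Rodrigues(info['rvec'])[0]
    return -R.T@info['tvec'], R.T@np.array([u[0],u[1],1])
def plane(info,px,z):
    c,d=ray(info,px); return c+d*(z-c[2])/d[2]
def tri(i1,p1,i2,p2):
    c1,d1=ray(i1,p1); c2,d2=ray(i2,p2)
    A=np.stack([d1,-d2],1); s=np.linalg.lstsq(A,c2-c1,rcond=None)[0]
    a=c1+s[0]*d1; b=c2+s[1]*d2
    return (a+b)/2, np.linalg.norm(a-b)
def proj(info,P):
    K=np.array([[info['fx'],0,info['cx']],[0,info['fy'],info['cy']],[0,0,1]])
    return cv2.projectPoints(np.array(P,float).reshape(-1,1,3),info['rvec'],info['tvec'],K,info['dist'])[0].reshape(-1,2)
def grab(n,save=None):
    i=robot.camera_info(n); f=robot.grab_frame(n)
    if save: cv2.imwrite('pics/'+save,f[:,:,::-1])
    return i,f
def hsv(f): return cv2.cvtColor(f,cv2.COLOR_RGB2HSV)
def blobs(m,amin=30):
    n,l,s,c=cv2.connectedComponentsWithStats(m.astype(np.uint8))
    return [(s[k],c[k],l==k) for k in range(1,n) if s[k][4]>=amin]
E
python3 - <<'E'
from h import *
S=robot.camera_info('scene');D=robot.camera_info('side')
fs=cv2.imread('pics/scene0.png')[:,:,::-1].copy();fd=cv2.imread('pics/side0.png')[:,:,::-1].copy()
for n,f,i in(('scene',fs,S),('side',fd,D)):
    h=hsv(f)
    m=((h[...,0]<6)|(h[...,0]>174))&(h[...,1]>180)&(h[...,2]>80)
    for s,c,mk in blobs(m,40):
        if s[4]<600: print(n,'red',s,c.round(1))
    m=(h[...,0]>100)&(h[...,0]<125)&(h[...,1]>150)&(h[...,2]>60)
    for s,c,mk in blobs(m,3000):
        if s[0]+s[2]>600 or s[1]<100: continue
        ct=max(cv2.findContours(mk.astype(np.uint8),0,2)[0],key=cv2.contourArea)
        q=cv2.approxPolyDP(cv2.convexHull(ct),8,True)[:,0]
        print(n,'tray',[plane(i,p,.014).round(3).tolist()[:2] for p in q.astype(float)])
a=cv2.resize(fs[190:380,260:420],None,fx=2.8,fy=2.8,interpolation=2)
b=cv2.resize(fd[140:300,260:420],None,fx=2.2,fy=2.2,interpolation=2)
o=np.zeros((540,800,3),np.uint8);o[:a.shape[0],:a.shape[1]]=a;o[:b.shape[0],448:448+b.shape[1]]=b
cv2.imwrite('pics/c1.png',o[:,:,::-1])
a=cv2.resize(fs[220:340,140:260],None,fx=3.3,fy=3.3,interpolation=2)
b=cv2.resize(fd[280:420,300:460],None,fx=2.5,fy=2.5,interpolation=2)
o=np.zeros((400,800,3),np.uint8);o[:396,:396]=a;o[:350,400:800]=b
cv2.imwrite('pics/c2.png',o[:,:,::-1])
E
```

```text
scene red [521  74  19   6  55] [531.4  76.5]
scene red [544  76  15   8  69] [551.   79.6]
scene red [379 260  11  24 176] [383.9 271. ]
scene tray [[0.342, 0.378], [0.585, 0.402], [0.608, 0.175], [0.361, 0.155]]
side tray [[0.569, 0.379], [0.597, 0.177], [0.359, 0.157], [0.367, 0.363]]
```

View pics/c1.png

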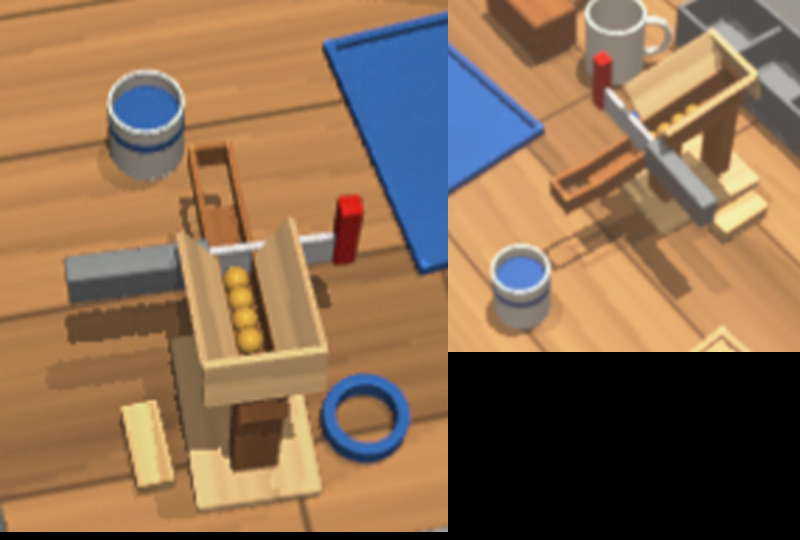

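View pics/c2.png

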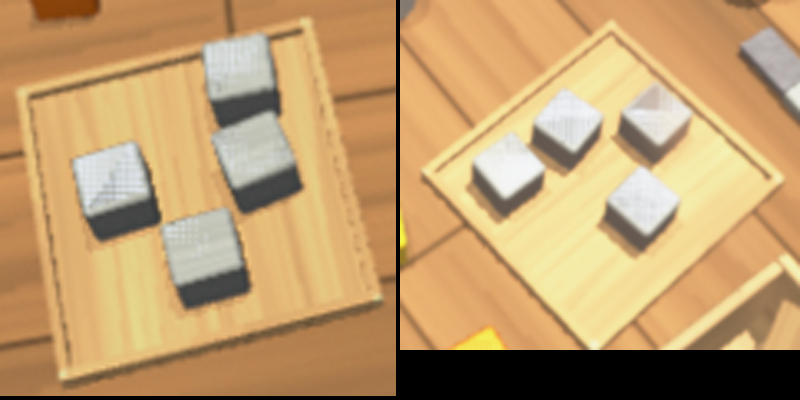

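Run:
```python
from h import *
S=robot.camera_info('scene');D=robot.camera_info('side')
s1=lambda x,y:(x/2.8+260,y/2.8+190); d1=lambda x,y:((x-448)/2.2+260,y/2.2+140)
s2=lambda x,y:(x/3.3+140,y/3.3+220); d2=lambda x,y:((x-400)/2.5+300,y/2.5+280)
def show(n,a,b,z):
    print(n,'S',plane(S,a,z).round(4),'D',plane(D,b,z).round(4),'tri',*[np.round(v,4) for v in tri(S,a,D,b)])
show('handle',s1(350,203),d1(602,60),.194)
show('cup',s1(147,100),d1(521,267),.076)
show('chuteL',s1(231,145),d1(553,184),.119)
show('chuteR',s1(192,148),d1(573,208),.119)
T=[(240,62),(255,143),(112,177),(203,240)];U=[(508,164),(567,125),(642,202),(655,117)]
for k in range(4): show('tin%d'%k,s2(*T[k]),d2(*U[k]),.051)
for k,(a,b) in enumerate([((20,93),(593,346)),((305,22),(430,176)),((378,298),(611,26)),((65,378),(780,180))]): show('st%d'%k,s2(*a),d2(*b),.014)
```

```text
handle S [0.6349 0.0904 0.194 ] D [0.6278 0.0851 0.194 ] tri [0.6317 0.0912 0.1874] 0.0017
cup S [ 0.4344 -0.0248  0.076 ] D [ 0.4333 -0.0276  0.076 ] tri [ 0.4338 -0.0254  0.0741] 0.0019
chuteL S [0.5206 0.0283 0.119 ] D [0.5115 0.0197 0.119 ] tri [0.5155 0.0283 0.1091] 0.0037
chuteR S [ 0.5171 -0.003   0.119 ] D [ 0.5097 -0.0213  0.119 ] tri [ 0.5135 -0.0071  0.1072] 0.0127
tin0 S [ 0.4064 -0.266   0.051 ] D [ 0.4028 -0.2707  0.051 ] tri [ 0.4039 -0.2677  0.0463] 0.0028
tin1 S [ 0.4778 -0.262   0.051 ] D [ 0.4708 -0.2715  0.051 ] tri [ 0.4734 -0.2654  0.0417] 0.0056
tin2 S [ 0.4856 -0.3656  0.051 ] D [ 0.4766 -0.3708  0.051 ] tri [ 0.48   -0.3677  0.0417] 0.0009
tin3 S [ 0.5489 -0.3058  0.051 ] D [ 0.5418 -0.3132  0.051 ] tri [ 0.5449 -0.3086  0.0425] 0.0038
st0 S [ 0.3749 -0.4379  0.014 ] D [ 0.369  -0.4378  0.014 ] tri [ 0.3709 -0.438   0.0092] 0.0026
st1 S [ 0.3541 -0.2168  0.014 ] D [ 0.3488 -0.2242  0.014 ] tri [ 0.3501 -0.2191  0.0065] 0.0043
st2 S [ 0.5978 -0.1935  0.014 ] D [ 0.59   -0.1977  0.014 ] tri [ 0.5938 -0.194   0.0059] 0.0004
st3 S [ 0.6171 -0.4155  0.014 ] D [ 0.6091 -0.42    0.014 ] tri [ 0.6131 -0.4177  0.0056] 0.0008
```

Run:
```python
from h import *
i=robot.camera_info('wrist'); s=robot.get_state()
R=cv2.Rodrigues(i['rvec'])[0]; c=-R.T@i['tvec']
print('cam in tool',s['tool_rot'].T@(c-s['ee_pos']),'\n',(s['tool_rot'].T@R.T).round(3))
Rd=np.array([[0,1,0],[1,0,0],[0,0,-1.]])
robot.move_ptp([.30,.25,.40],Rd)
robot.move_ptp([.47,.03,.42],Rd)
i,f=grab('wrist','w1.png'); print(i, robot.get_state()['ee_pos'])
np.save('w1.npy',i)
robot.move_ptp([.45,-.30,.36],Rd)
i,f=grab('wrist','w2.png'); np.save('w2.npy',i)
print(robot.get_state()['force'],robot.get_state()['time'])
```

```text
cam in tool [ 0.07634307  0.00021609 -0.16041689] 
 [[-0.    -0.965 -0.261]
 [ 1.    -0.     0.   ]
 [-0.    -0.261  0.965]]
{'fx': 332.3227579999899, 'fy': 332.3227579999899, 'cx': 318.98353350259345, 'cy': 237.44761348959562, 'dist': array([-0.02069109,  0.        ,  0.        ,  0.        ,  0.        ]), 'rvec': array([-2.87760733e+00, -2.48587925e-03, -3.30566911e-04]), 'tvec': array([-0.46946298, -0.04814328,  0.58778719])} [0.4697242  0.03154707 0.41969551]
[-0.49476804 -0.0997797   0.54109241] 3.9333
```

View pics/w1.png

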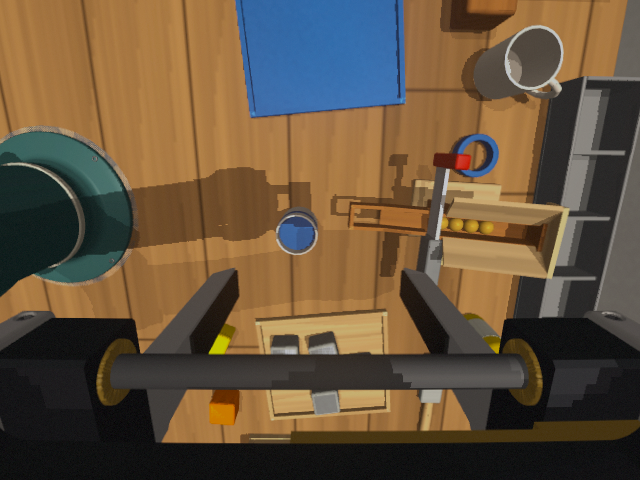

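View pics/w2.png

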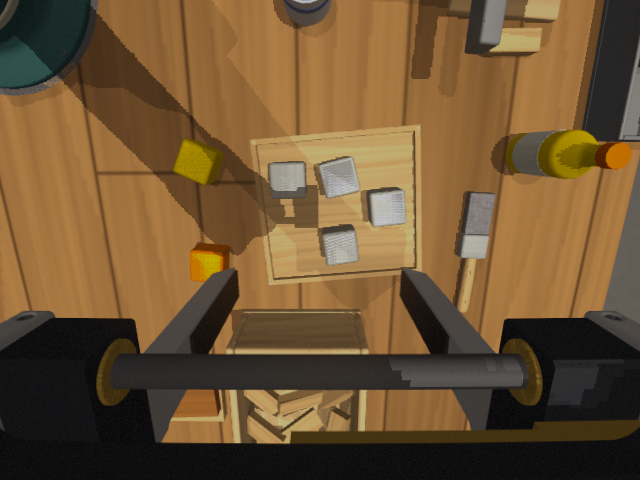

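Run:
```python
from h import *
W=np.load('w1.npy',allow_pickle=True).item(); f=cv2.imread('pics/w1.png')[:,:,::-1].copy(); h=hsv(f)
m=((h[...,0]<6)|(h[...,0]>174))&(h[...,1]>180)&(h[...,2]>60)
for s,c,mk in blobs(m,60):
    if s[0]>560 or s[1]<100:continue
    v=h[...,2][mk]; 
    for t in(150,180,200):
        k=mk&(h[...,2]>t); print('red',s,c,t,k.sum(),np.argwhere(k).mean(0)[::-1], [np.argwhere(k).min(0)[::-1],np.argwhere(k).max(0)[::-1]])
    H=plane(W,c,.194);print(H)
w=(h[...,1]<60)&(h[...,2]>130)
for s,c,mk in blobs(w,60):
    if abs(c[0]-297)<30 and abs(c[1]-235)<40: print('cupwhite',s,c)
b=(h[...,0]>100)&(h[...,0]<125)&(h[...,1]>120)
for s,c,mk in blobs(b,200):
    if abs(c[0]-297)<30 and abs(c[1]-235)<40: print('cupblue',s,c)
    if s[4]>5000:
        ct=max(cv2.findContours(mk.astype(np.uint8),0,2)[0],key=cv2.contourArea)
        print('tray',[plane(W,p,.014).round(3).tolist()[:2] for p in cv2.approxPolyDP(cv2.convexHull(ct),6,True)[:,0].astype(float)])
a=cv2.resize(f[140:260,260:420],None,fx=2.5,fy=2.5,interpolation=2)
b=cv2.resize(f[140:260,400:560],None,fx=2.5,fy=2.5,interpolation=2)
cv2.imwrite('pics/c3.png',np.hstack([a,b])[:,:,::-1])
W2=np.load('w2.npy',allow_pickle=True).item(); f=cv2.imread('pics/w2.png')[:,:,::-1].copy(); h=hsv(f)
m=(h[...,1]<45)&(h[...,2]>120)
for s,c,mk in blobs(m,300):
    if 250<c[0]<420 and 130<c[1]<280:
        r=cv2.minAreaRect(np.argwhere(mk)[:,::-1].astype(np.float32)); q=cv2.boxPoints(r)
        P=[plane(W2,p,.051)[:2] for p in q.astype(float)]
        e=P[1]-P[0];e2=P[2]-P[1]
        print('tin',c.round(),plane(W2,r[0],.051).round(4),np.linalg.norm(e).round(4),np.linalg.norm(e2).round(4),np.degrees(np.arctan2(e[1],e[0])).round(1)%90)
```

```text
red [434 154  37  16 337] [456.62611276 160.71810089] 150 193 [462.70466321 161.47150259] [array([456, 154]), array([470, 169])]
red [434 154  37  16 337] [456.62611276 160.71810089] 180 152 [463.03289474 161.33552632] [array([457, 155]), array([470, 168])]
red [434 154  37  16 337] [456.62611276 160.71810089] 200 59 [462.59322034 161.22033898] [array([458, 157]), array([468, 166])]
[0.62587197 0.09406041 0.194     ]
cupwhite [276 215  40  19  81] [290.97530864 221.22222222]
cupwhite [276 230  42  25 131] [298.80916031 245.42748092]
tray [[0.593, 0.322], [0.605, 0.179], [0.36, 0.157], [0.345, 0.322]]
cupblue [280 217  34  33 812] [296.14408867 233.76724138]
tin [339. 177.] [ 0.4788 -0.2623  0.051 ] 0.0476 0.0489 14.4
tin [287. 176.] [ 0.4058 -0.2613  0.051 ] 0.047 0.0372 0.0
tin [388. 208.] [ 0.549  -0.3055  0.051 ] 0.0478 0.05 4.7
tin [341. 248.] [ 0.4824 -0.3649  0.051 ] 0.0471 0.0479 8.5
```

View pics/c3.png

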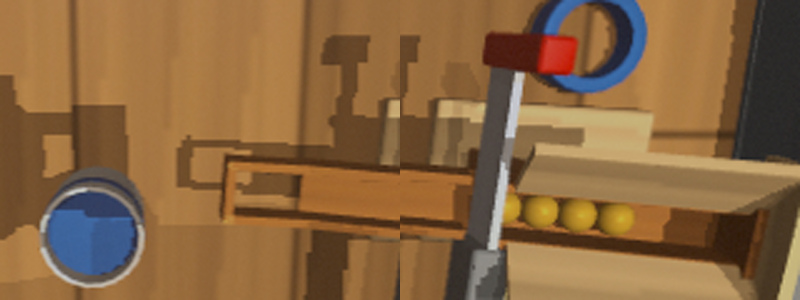

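```bash
python3 - <<'E'
from h import *
W=np.load('w1.npy',allow_pickle=True).item(); S=robot.camera_info('scene')
H=plane(W,(463,161.4),.194); A=plane(W,(350.4,202.3),.119);B=plane(W,(351.2,228.2),.119)
print('H',H,'A',A,'B',B,A-B)
Hs=plane(S,(385,262.5),.194)
for h in(H,Hs):
    E=(A+B)/2; d=(h-E)[:2]; L=np.hypot(*d); y=np.sqrt(L*L-.116**2)
    th=np.arctan2(d[1],d[0])-np.arctan2(y,.116)
    print('t',y-.085,'yaw',np.degrees(th),'O',E[:2]+.026*np.array([np.cos(th),np.sin(th)]))
print('cup',plane(W,(297.2,234.4),.076))
# yaw candidates vs hypothetical: project the hopper outline
E
python3 - <<'E'
from h import *
W=np.load('w1.npy',allow_pickle=True).item()
f=cv2.imread('pics/w1.png')
# far chute wall ends: balls line direction (z ~ chute) as yaw check
import numpy as np
h=cv2.cvtColor(f,cv2.COLOR_BGR2HSV)
m=(h[...,0]>18)&(h[...,0]<28)&(h[...,1]>180)
for s,c,mk in blobs(m,40):
    if 430<c[0]<510 and 190<c[1]<250: print(s,c,plane(W,c,.13))
    if 430<c[0]<510 and 190<c[1]<250:
        p=np.argwhere(mk)[:,::-1]; 
        for a,b in((450,465),(465,480),(480,495)):
            k=p[(p[:,0]>=a)&(p[:,0]<b)]
            if len(k): print(k.mean(0),plane(W,k.mean(0),.125))
E
```

```text
H [0.63325967 0.09334409 0.194     ] A [0.51331173 0.03406496 0.119     ] B [ 0.51542647 -0.00315036  0.119     ] [-0.00211474  0.03721531  0.        ]
t -0.0028701086646756163 yaw -2.0697766674794527 O [0.54035214 0.01451827]
t -0.0031746726129620595 yaw -3.3280262970283787 O [0.54032525 0.01394794]
cup [ 0.43536443 -0.02362881  0.076     ]
[442 218  52  16 503] [468.40954274 225.38369781] [0.67789077 0.00387005 0.13      ]
[456.24137931 224.22758621] [0.66273674 0.00434453 0.125     ]
[471.39473684 225.625     ] [0.68449813 0.00237745 0.125     ]
[486.18791946 227.2147651 ] [7.05888904e-01 1.23553630e-04 1.25000000e-01]
```

```bash
cat >> h.py <<'E'
TH=np.radians(-2.7); O=np.array([.541,.0145])
def RH(th=TH,a=0.):
    c,s=np.cos(th),np.sin(th); Z=np.array([[c,-s,0],[s,c,0],[0,0,1]])
    return Z@np.array([[-np.cos(a),0,np.sin(a)],[0,1,0],[-np.sin(a),0,-np.cos(a)]])
def HP(x,y,z): 
    c,s=np.cos(TH),np.sin(TH); return np.array([O[0]+c*x-s*y,O[1]+s*x+c*y,z])
def st(tag=''):
    s=robot.get_state(); print(tag,'t%.1f'%s['time'],'p',s['ee_pos'].round(4),'F',s['force'].round(2),'op%.4f'%s['opening'],'g%.1f'%s['grasp_force']); return s
E
python3 - <<'E'
from h import *
a=np.radians(20);R=RH(a=a);z=R[:,2]
c=np.array([.4354,-.0236,.052])
robot.move_ptp(c-.13*z,R); robot.move_linear(c,.15); st('at')
robot.gripper_to(.055); s=st('grip')
if s['opening']>.06:
    robot.move_linear(c+[0,0,.007],.05); st('lift')
    robot.move_linear(HP(-.08,0,.059),.12)
    s=st('pre')
E
```

```text
Traceback (most recent call last):
rig.PlanningError: the arm cannot follow that straight line within its joint ranges
```

Run:
```python
from h import *
st()
for flip in(0,1):
  for al in(0,10,20,30):
    R=RH(a=np.radians(al))
    if flip: R=R@np.diag([-1,-1,1.])
    for n,p in(('cup',np.array([.4354,-.0236,.052])),('cuphi',np.array([.4354,-.0236,.062])-.13*R[:,2]),('sp',HP(0,0,.052)),('pre',HP(-.08,0,.052))):
        q=robot.ik(p,R); print(flip,al,n,None if q is None else np.round(q,2))
```

```text
t5.2 p [ 0.3919 -0.0222  0.1748] F [0.9  0.13 0.09] op0.0942 g0.0
0 0 cup [-0.63  0.46  0.73  2.22 -0.51  0.64  1.99]
0 0 cuphi [-0.51  0.12  0.53  2.11 -0.08  0.93  1.59]
0 0 sp [-0.62  0.61  0.69  1.97 -0.56  0.76  1.92]
0 0 pre [-0.79  0.54  0.84  2.16 -0.63  0.7   2.  ]
0 10 cup [-0.61  0.36  0.67  2.34 -0.59  0.39  2.06]
0 10 cuphi [-1.14 -0.12  1.07  2.29  0.18  0.75  1.34]
0 10 sp [-0.71  0.56  0.75  2.1  -0.72  0.54  2.07]
0 10 pre [-0.76  0.43  0.74  2.29 -0.65  0.43  2.01]
0 20 cup [ 0.48  0.3  -0.56  2.43  1.1   0.21  0.44]
0 20 cuphi [-0.94 -0.28  0.78  2.45  0.47  0.59  1.03]
0 20 sp [-0.51  0.43  0.45  2.22 -0.64  0.22  2.  ]
0 20 pre [ 0.19  0.32 -0.37  2.38  0.99  0.22  0.43]
0 30 cup [ 0.78  0.4  -0.9   2.54  2.12  0.39 -0.53]
0 30 cuphi None
0 30 sp [ 0.35  0.44 -0.54  2.32  1.88  0.31 -0.38]
0 30 pre [ 0.48  0.38 -0.72  2.49  2.04  0.38 -0.59]
1 0 cup [-0.94  0.73  1.19  2.22 -0.95  0.86 -0.74]
1 0 cuphi [-0.99  0.2   1.09  2.12 -0.22  0.94 -1.4 ]
1 0 sp [-0.87  0.82  1.08  1.97 -0.92  0.95 -0.92]
1 0 pre [-0.95  0.69  1.08  2.17 -0.87  0.82 -0.93]
1 10 cup [-0.93  0.55  1.08  2.35 -1.03  0.57 -0.67]
1 10 cuphi [ 0.91  0.   -0.92  2.24  0.02  0.73 -1.65]
1 10 sp [-0.92  0.74  1.08  2.11 -1.07  0.73 -0.8 ]
1 10 pre [-1.01  0.6   1.08  2.29 -1.02  0.6  -0.79]
1 20 cup [ 0.48  0.3  -0.56  2.43  1.1   0.21 -2.71]
1 20 cuphi [-0.28 -0.16  0.21  2.43  0.14  0.52 -1.8 ]
1 20 sp [-0.71  0.5   0.71  2.23 -1.02  0.3  -0.79]
1 20 pre [-0.78  0.37  0.71  2.41 -1.09  0.2  -0.72]
1 30 cup [ 0.61  0.34 -0.7   2.54  2.25  0.32  2.45]
1 30 cuphi None
1 30 sp [ 0.14  0.41 -0.31  2.32  2.    0.22  2.59]
1 30 pre [ 0.48  0.38 -0.72  2.49  2.04  0.38  2.56]
```

Run:
```python
from h import *
R=RH(a=np.radians(7));z=R[:,2]
c=np.array([.4354,-.0236,.058])
robot.move_ptp(c-.11*z,R); robot.move_linear(c,.15); st('at')
robot.gripper_to(.055); s=st('grip')
if s['opening']>.06:
    robot.move_linear(c+[0,0,.005],.05); st('lift')
    robot.move_linear(HP(-.08,0,.063),.12)
    s=st('pre')
    grab('side','sd1.png')
```

```text
at t6.8 p [ 0.4354 -0.0237  0.0587] F [-0.57  0.46 -0.54] op0.0938 g0.0
grip t7.3 p [ 0.4355 -0.0235  0.0582] F [-2.04 -0.44  8.51] op0.0655 g30.0
lift t7.6 p [ 0.4355 -0.0235  0.0632] F [ 0.61 -0.4  -0.75] op0.0657 g30.0
pre t8.2 p [0.4606 0.0179 0.0628] F [ 0.38 -0.06 -1.77] op0.0658 g30.0
```

Run:
```python
from h import *
hit=robot.move_linear(HP(-.002,0,.063),.08,threshold=6); s=st('in %s'%hit)
if not hit:
    print(robot.move_linear(HP(-.002,0,.0575),.03,threshold=5)); st('down')
    robot.gripper_to(.094); st('open')
    robot.move_linear(HP(-.115,0,.06),.15,threshold=6); st('out')
    robot.move_linear(HP(-.115,0,.30),.3)
    i,f=grab('wrist','w3.png');np.save('w3.npy',i)
    i,f=grab('side','sd2.png')
    i,g=grab('scene','sc2.png')
    a=cv2.resize(f[140:300,260:420],None,fx=2.5,fy=2.5,interpolation=2)
    b=cv2.resize(g[200:360,270:430],None,fx=2.5,fy=2.5,interpolation=2)
    cv2.imwrite('pics/c4.png',np.hstack([a,b])[:,:,::-1])
```

```text
in False t9.3 p [0.5386 0.0146 0.063 ] F [ 0.09  0.01 -1.03] op0.0658 g30.0
True
down t9.6 p [0.539  0.0148 0.0578] F [0.08 0.21 0.75] op0.0656 g30.0
open t10.2 p [0.5389 0.0147 0.0579] F [0.36 0.06 0.28] op0.0943 g0.0
out t11.1 p [0.4271 0.02   0.0602] F [ 0.41  0.58 -0.12] op0.0940 g0.0
```

View pics/c4.png

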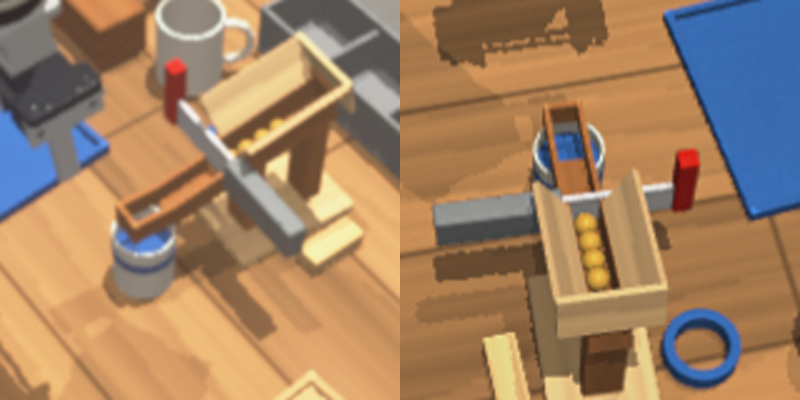

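View pics/w3.png

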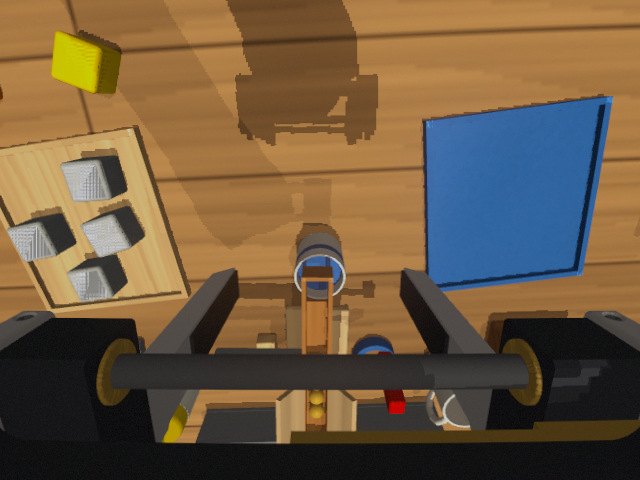

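Run:
```python
from h import *
W=np.load('w3.npy',allow_pickle=True).item()
print('cup rim',plane(W,(319.5,277),.076),'expect',HP(-.002,0,.076))
R=RH()
g=np.array([.634,.0945,.176])
robot.gripper_to(.055)
robot.move_ptp(g+[0,0,.10],R); print(robot.move_linear(g,.1,threshold=8)); st('at')
robot.gripper_to(.010); s0=st('grip')
if .014<s0['opening']<.024:
    e=s0['ee_pos']; yd=np.array([-np.sin(TH),np.cos(TH),0])
    hit=robot.move_linear(e+yd*.085,.03,threshold=14); s=st('pull %s'%hit)
    d=(s['ee_pos']-e)@yd; print('travel',d)
    robot.pause(1.5); st()
    i,f=grab('side','sd3.png'); i,q=grab('scene','sc3.png')
    a=cv2.resize(f[140:300,260:420],None,fx=2.5,fy=2.5,interpolation=2)
    b=cv2.resize(q[200:360,270:430],None,fx=2.5,fy=2.5,interpolation=2)
    cv2.imwrite('pics/c5.png',np.hstack([a,b])[:,:,::-1])
```

```text
cup rim [0.53692872 0.01549896 0.076     ] expect [0.53900222 0.01459421 0.076     ]
False
at t16.1 p [0.6343 0.0944 0.1766] F [-0.29 -0.22 -0.31] op0.0549 g0.0
grip t16.8 p [0.634  0.0943 0.1761] F [-0.2  -1.56  0.72] op0.0179 g30.0
pull True t18.6 p [0.6371 0.1498 0.176 ] F [ 1.03 -0.61  4.72] op0.0178 g30.0
travel 0.055564901585400735
 t20.1 p [0.6371 0.1498 0.176 ] F [1.71 1.08 5.67] op0.0179 g30.0
```

View pics/c5.png

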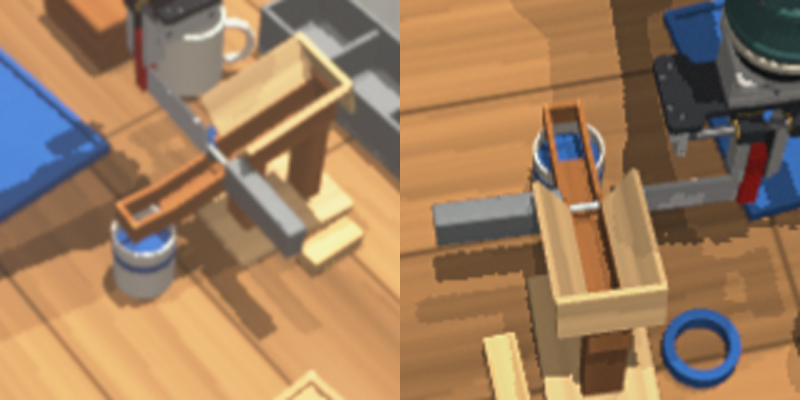

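Run:
```python
from h import *
yd=np.array([-np.sin(TH),np.cos(TH),0])
e=robot.get_state()['ee_pos']
hit=robot.move_linear(e+yd*.02,.02,threshold=22); s=st('pull2 %s'%hit); print((s['ee_pos']-e)@yd)
robot.pause(.5); e=robot.get_state()['ee_pos']
hit=robot.move_linear(e-yd*.085,.03,threshold=20); s=st('push %s'%hit); print((s['ee_pos']-e)@yd, (s['ee_pos'][:2]-O)@yd[:2])
robot.pause(.3); e=robot.get_state()['ee_pos']
hit=robot.move_linear(e-yd*.02,.02,threshold=25); s=st('push2 %s'%hit); print((s['ee_pos']-e)@yd)
robot.pause(.3)
robot.gripper_to(.05); st('rel')
e=robot.get_state()['ee_pos']
robot.move_linear(e+[0,0,.12],.2)
i,f=grab('side','sd4.png'); i,q=grab('scene','sc4.png')
```

```text
pull2 True t20.6 p [0.6371 0.1498 0.1759] F [-0.29 -1.92  5.8 ] op0.0181 g30.0
3.0485516864418212e-05
push True t22.9 p [0.6339 0.0917 0.176 ] F [-1.82  1.41  5.03] op0.0174 g30.0
-0.058237956096478784 0.08149194583447873
push2 True t23.7 p [0.6339 0.0916 0.1761] F [-1.46  2.82  5.88] op0.0180 g30.0
-0.0001262179238805077
rel t24.6 p [0.634  0.0905 0.176 ] F [-0.4   0.33 -0.16] op0.0498 g0.0
```

```bash
cat >> h.py <<'E'
KC=np.array([.474,.278]); KY=np.radians(4.8)
def KT(u,v,z):
    c,s=np.cos(KY),np.sin(KY); return np.array([KC[0]+c*u-s*v,KC[1]+s*u+c*v,z])
E
python3 - <<'E'
from h import *
R=RH(a=np.radians(7))
robot.gripper_to(.094)
robot.move_ptp(HP(-.115,0,.30),R)
robot.move_linear(HP(-.115,0,.06),.25)
print(robot.move_linear(HP(-.003,.0,.058),.1,threshold=6)); st('at')
robot.gripper_to(.055); s=st('grip')
if s['opening']>.06:
    p=s['ee_pos']
    robot.move_linear(p+[0,0,.005],.04); robot.pause(.2); st('lift')
    robot.move_linear(HP(-.12,0,.063),.1); st('out')
    i,f=grab('wrist','w5.png'); grab('scene','sc5.png'); 
    i,g=grab('side')
    a=cv2.resize(g[140:340,200:400],None,fx=2,fy=2,interpolation=2); b=cv2.resize(f[160:420,200:440],(369,400),interpolation=2)
    cv2.imwrite('pics/c6.png',np.hstack([a,b])[:,:,::-1])
E
```

```text
False
at t31.9 p [0.5375 0.0147 0.058 ] F [ 0.85 -0.57 -0.1 ] op0.0934 g0.0
grip t32.4 p [0.538  0.0147 0.058 ] F [-1.17  1.61  2.29] op0.0660 g30.0
lift t32.9 p [0.5378 0.0147 0.0629] F [ 0.43 -0.49 -2.66] op0.0657 g30.0
out t34.2 p [0.4217 0.0201 0.0631] F [ 0.69 -0.21 -1.39] op0.0658 g30.0
```

View pics/c6.png

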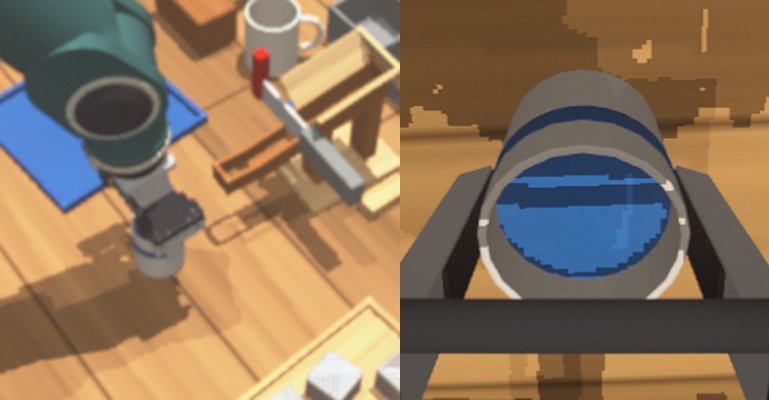

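Run:
```python
from h import *
F=[]
for k in range(20): robot.pause(.05); F.append(robot.get_state()['force'])
print(np.mean(F,0),np.std(F,0))
f=cv2.imread('pics/w5.png');h=cv2.cvtColor(f,cv2.COLOR_BGR2HSV)
for n in('w5','sc5','sc4','sd4'):
    h=cv2.cvtColor(cv2.imread(f'pics/{n}.png'),cv2.COLOR_BGR2HSV)
    m=(h[...,0]>18)&(h[...,0]<30)&(h[...,1]>170)&(h[...,2]>90)
    print(n,[(s.tolist(),c.round().tolist()) for s,c,_ in blobs(m,15)])
cv2.imwrite('pics/c7.png',cv2.resize(f[190:350,250:390],None,fx=3.7,fy=3.7,interpolation=2))
```

```text
[ 0.00356571 -0.07500147 -2.25207561] [0.35741271 0.34877415 0.57357552]
w5 [([181, 340, 4, 7, 15], [182.0, 343.0]), ([161, 343, 15, 63, 288], [166.0, 376.0]), ([463, 343, 15, 63, 287], [472.0, 377.0]), ([461, 390, 4, 10, 17], [463.0, 394.0]), ([221, 423, 319, 20, 2950], [372.0, 435.0]), ([521, 422, 21, 10, 56], [531.0, 425.0]), ([540, 425, 7, 6, 16], [542.0, 427.0])]
sc5 [([206, 188, 25, 28, 399], [219.0, 203.0]), ([151, 204, 4, 10, 25], [153.0, 208.0]), ([229, 353, 29, 30, 598], [244.0, 369.0]), ([240, 385, 22, 11, 38], [252.0, 392.0])]
sc4 [([206, 188, 25, 28, 319], [219.0, 205.0]), ([151, 204, 5, 10, 30], [153.0, 208.0]), ([229, 353, 29, 30, 597], [244.0, 369.0]), ([240, 385, 22, 11, 37], [252.0, 392.0])]
sd4 [([438, 236, 24, 24, 449], [449.0, 247.0]), ([433, 271, 17, 7, 35], [440.0, 275.0]), ([277, 362, 25, 27, 202], [290.0, 381.0]), ([318, 411, 29, 24, 93], [331.0, 421.0])]
```

View pics/c7.png

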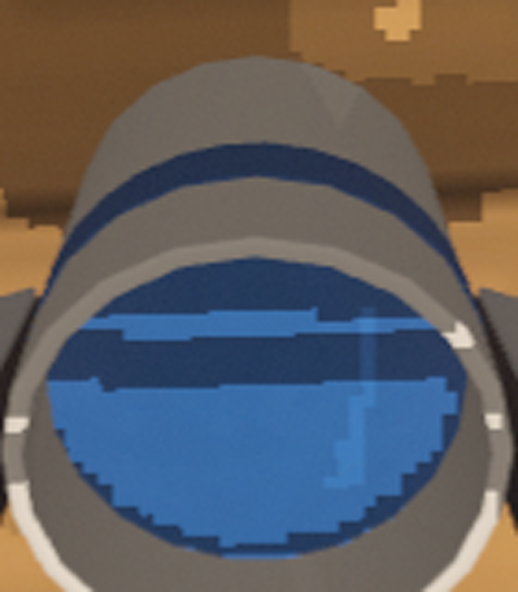

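Run:
```python
from h import *
R=RH(a=np.radians(7))
p=robot.get_state()['ee_pos']
robot.move_linear(p+[-.02,.03,.032],.12); s=st('up')
T=KT(.06,-.045,.095)
print([robot.ik(T,R) is not None])
robot.move_linear(T,.15); robot.pause(.2); s=st('over')
if s['opening']>.06 and s['grasp_force']>5:
    print(robot.move_linear(KT(.06,-.045,.060),.04,threshold=4)); s=st('down')
```

```text
up t35.9 p [0.4013 0.0505 0.0949] F [-0.62  1.25 -1.75] op0.0657 g30.0
[True]
over t37.8 p [0.5374 0.238  0.0951] F [-0.26 -1.71 -2.61] op0.0655 g30.0
True
down t38.6 p [0.5375 0.238  0.0627] F [1.13 0.84 1.9 ] op0.0653 g30.0
```

```bash
cat >> h.py <<'E'
RD=np.array([[0,1,0],[1,0,0],[0,0,-1.]])
def tins(save=None,pos=(.45,-.30,.36)):
    robot.move_ptp(list(pos),RD); robot.pause(.2)
    i,f=grab('wrist',save); h=hsv(f); out=[]
    m=((h[...,1]<50)&(h[...,2]>85)).astype(np.uint8)
    m=cv2.morphologyEx(m,cv2.MORPH_OPEN,np.ones((3,3)))
    for s,c,mk in blobs(m,300):
        P=plane(i,c,.051)
        if not(.3<P[0]<.66 and -.47<P[1]<-.15): continue
        r=cv2.minAreaRect(np.argwhere(mk)[:,::-1].astype(np.float32)); q=cv2.boxPoints(r).astype(float)
        Q=[plane(i,p,.051)[:2] for p in q]; e=Q[1]-Q[0]; e2=Q[2]-Q[1]
        a=(np.degrees(np.arctan2(e[1],e[0]))+45)%90-45
        print('tin',plane(i,r[0],.051)[:2].round(4),np.hypot(*e).round(4),np.hypot(*e2).round(4),'yaw',a.round(1),s[4])
        out.append((plane(i,r[0],.051)[:2],np.radians(a)))
    return out
def RT(yaw): return RH(yaw)
E
python3 - <<'E'
from h import *
robot.gripper_to(.094); s=st('rel')
robot.move_linear(s['ee_pos']+[0,0,.13],.2)
grab('scene','sc6.png')
robot.move_ptp([.42,0,.36],RD)
tins('w6.png')
E
```

```text
rel t39.2 p [0.5368 0.238  0.0626] F [ 0.3  -0.09  0.3 ] op0.0937 g0.0
tin [ 0.4504 -0.2494] 0.0631 0.122 yaw -26.7 2514
tin [ 0.5485 -0.3056] 0.0489 0.0507 yaw 4.2 1166
tin [ 0.4823 -0.3642] 0.0479 0.0494 yaw 8.5 1043
```

View pics/sc6.png

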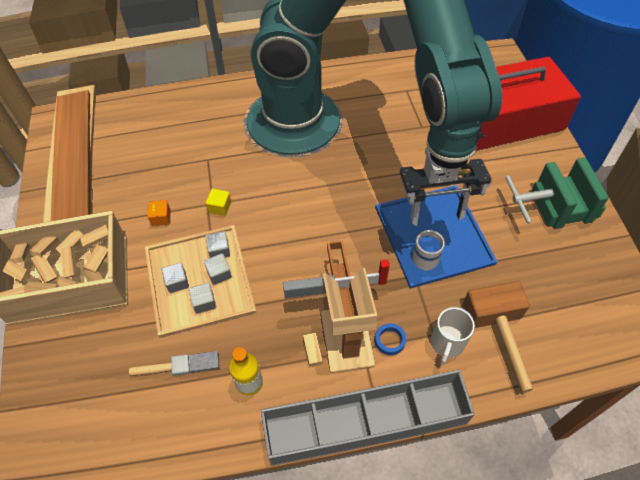

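```bash
cat >> h.py <<'E'
def weigh(n=16):
    return np.mean([(robot.pause(.04),robot.get_state()['force'][2])[1] for _ in range(n)])
def do_tin(xy,yaw,slot,op=.064,z=.037):
    "lift a tin, weigh it; full -> kit tray slot, empty -> back"
    R=RT(yaw); p=np.array([xy[0],xy[1],z]); up=np.array([0,0,.07])
    robot.gripper_to(op); robot.move_ptp(p+up,R); w0=weigh(8)
    if robot.move_linear(p,.12,threshold=8): 
        st('BUMP'); robot.move_linear(p+up,.1); return None
    robot.gripper_to(.04); s=st('grip')
    if s['opening']<.046: robot.gripper_to(op); robot.move_linear(p+up,.1); return None
    robot.move_linear(p+[0,0,.03],.08); robot.pause(.3); w=w0-weigh(); s=st('lift w=%.2f N'%w)
    if s['opening']<.046: print('LOST'); return None
    if w<1.6:
        robot.move_linear(p+[0,0,.001],.05,threshold=5); robot.gripper_to(op); robot.move_linear(p+up,.2); return 'empty'
    T=KT(*slot,z+.05); RK=RT(KY)
    robot.move_linear(p+[0,0,.05],.15)
    robot.move_linear([.40,-.12,.26],.3)
    robot.move_ptp([.40,.16,.26],RK); 
    robot.move_linear(T,.3); robot.pause(.3); w2=w0-weigh(10); s=st('over w=%.2f'%w2)
    if s['opening']<.046 or w2<1.2: print('LOST'); return None
    robot.move_linear(KT(*slot,z-.004),.05,threshold=5); st('down')
    robot.gripper_to(op); robot.move_linear(KT(*slot,z+.10),.2); return 'full'
E
python3 - <<'E'
from h import *
print(do_tin((.5485,-.3056),np.radians(4.2),(-.065,-.055)))
E
```

```text
grip t46.9 p [ 0.5489 -0.3058  0.0377] F [-1.06  0.66  7.11] op0.0500 g29.8
lift w=0.91 N t48.4 p [ 0.5485 -0.3056  0.067 ] F [-0.29  0.13 -1.34] op0.0501 g29.7
empty
```

Run:
```python
from h import *
print(do_tin((.4823,-.3642),np.radians(8.5),(-.065,-.055)))
st()
i,f=grab('scene','sc7.png')
```

```text
grip t52.0 p [ 0.4827 -0.3645  0.0377] F [-1.22  1.19  7.04] op0.0500 g30.0
lift w=0.57 N t53.5 p [ 0.4823 -0.3642  0.067 ] F [ 0.29 -0.04 -1.51] op0.0497 g30.0
empty
 t55.0 p [ 0.4825 -0.3641  0.1073] F [-0.07 -0.68 -0.53] op0.0641 g0.0
```

Both of those are empty. Next, look at the two tins close together.

Run:
```python
from h import *
robot.move_ptp([.45,-.36,.25],RD); robot.pause(.2)
i,f=grab('wrist','w8.png'); np.save('w8.npy',i)
p=proj(i,[.45,-.26,.05])[0].astype(int); print(p)
x0,y0=max(p[0]-100,0),max(p[1]-75,0)
print(x0,y0); cv2.imwrite('pics/c8.png',cv2.resize(f[y0:y0+150,x0:x0+200],None,fx=4,fy=4,interpolation=2)[:,:,::-1])
```

```text
[319 123]
219 48
```

View pics/c8.png

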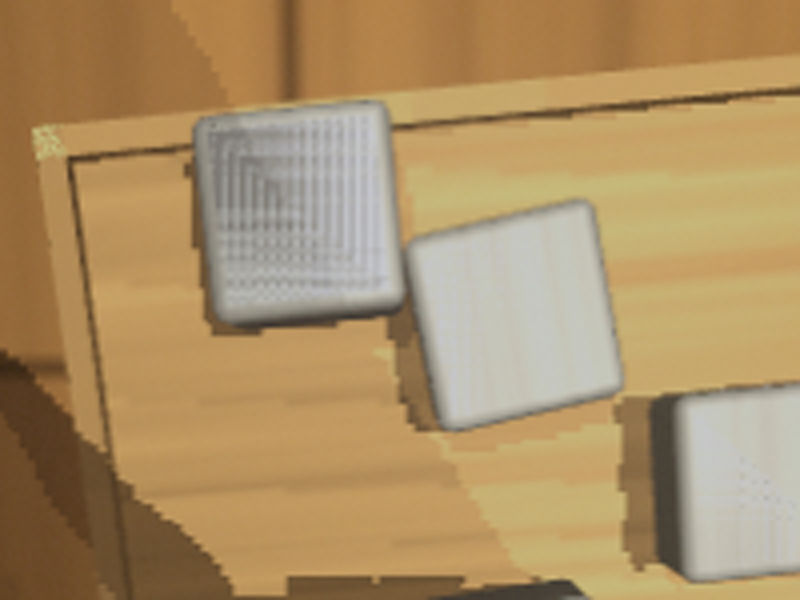

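```bash
cat > run.py <<'E'
from h import *
i=np.load('w8.npy',allow_pickle=True).item()
def est(C):
    Q=np.array([plane(i,(x/4+219,y/4+48),.051)[:2] for x,y in C]); e=Q[1]-Q[0]+Q[2]-Q[3]
    print(Q.mean(0),[np.hypot(*(Q[k]-Q[k-1])).round(4) for k in range(4)],np.degrees(np.arctan2(e[1],e[0])))
    return Q.mean(0),np.arctan2(e[1],e[0])
T0=est([(195,115),(385,100),(405,305),(222,325)]); T1=est([(408,240),(590,200),(620,385),(450,430)])
E
python3 - <<'E'
from run import *
print(do_tin(*T1,(-.065,-.055)))
st()
E
```

```text
[ 0.42477419 -0.23814416] [np.float64(0.0503), np.float64(0.0474), np.float64(0.0488), np.float64(0.0474)] 4.999614343860269
[ 0.47972186 -0.26282952] [np.float64(0.0483), np.float64(0.0469), np.float64(0.0461), np.float64(0.0457)] 13.152322305790518
grip t59.8 p [ 0.4801 -0.2629  0.0376] F [-1.4   1.55  7.06] op0.0496 g30.0
lift w=3.25 N t61.3 p [ 0.4797 -0.2628  0.067 ] F [-0.69 -0.09 -3.72] op0.0496 g30.0
over w=2.99 t65.1 p [0.4138 0.2178 0.087 ] F [ 0.29 -0.01 -3.14] op0.0496 g30.0
down t66.0 p [0.4136 0.2175 0.037 ] F [ 1.2   0.5  -1.69] op0.0498 g30.0
full
 t67.1 p [0.4135 0.2176 0.1363] F [-0.51 -0.71 -0.67] op0.0642 g0.0
```

Run:
```python
from run import *
robot.move_linear([.40,.16,.28],.3); robot.move_ptp([.42,-.20,.28],RT(T0[1]))
print(do_tin(*T0,(-.065,.055)))
st()
```

```text
[ 0.42477419 -0.23814416] [np.float64(0.0503), np.float64(0.0474), np.float64(0.0488), np.float64(0.0474)] 4.999614343860269
[ 0.47972186 -0.26282952] [np.float64(0.0483), np.float64(0.0469), np.float64(0.0461), np.float64(0.0457)] 13.152322305790518
grip t71.5 p [ 0.4252 -0.2382  0.0376] F [-0.92  0.89  8.17] op0.0497 g30.0
lift w=3.40 N t73.0 p [ 0.4247 -0.2381  0.067 ] F [-0.32 -0.18 -3.11] op0.0501 g29.9
over w=3.33 t76.9 p [0.4046 0.3274 0.087 ] F [-0.08  0.82 -3.56] op0.0495 g29.9
down t77.8 p [0.4045 0.3271 0.037 ] F [ 1.46  1.11 -0.57] op0.0499 g30.0
full
 t78.9 p [0.4042 0.3271 0.1362] F [-0.22 -0.15 -0.69] op0.0641 g0.0
```

Run:
```python
from h import *
robot.move_linear([.40,.20,.28],.3); robot.move_ptp([.38,0.0,.40],RD); robot.pause(.5)
grab('scene','sc9.png'); _,f=grab('wrist','w9.png'); st()
```

```text
t81.6 p [0.38 0.   0.4 ] F [0.43 0.88 0.58] op0.0638 g0.0
```

View pics/sc9.png

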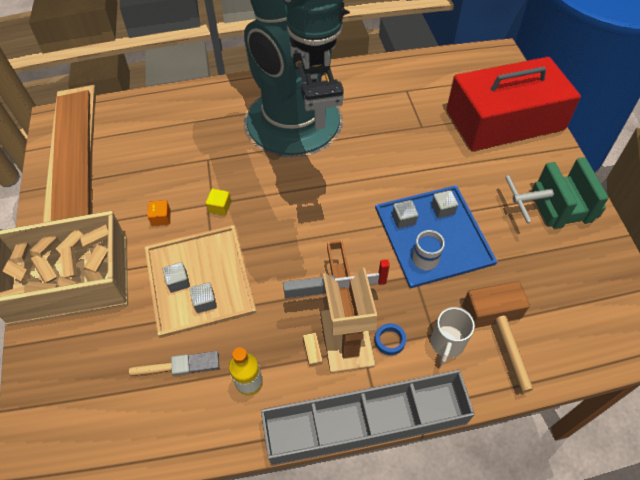

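The picture shows the cup at (428,250) and two tins at (405,213) and (445,203) in the blue tray. The two empty tins are still in the wooden tray and the gate is shut.

```bash
python3 -c "
from rig import robot
print(robot.sign_off())"
```

```text
the job is handed in; nothing more can be done
None
```

I handed the job in at about 82 s: the cup and the two full tins (about 0.3 kg each) stand in the blue tray, the gate was drawn to its end stop and pushed fully home, and the two empty tins are in the wooden tray. All four balls left the chute and the cup weighed 2.25 N, right for four balls, though I couldn't see them inside it.

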